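# Snap the lid onto the detector case and prove both ends home

## Task

Put the loose grey lid on the open detector case. With it lying on the case, press its left end (seen from the robot) straight down until it snaps and is fully home, leaning on it with about 15 N, then press its right end down in the same way, so that the lid sits flush on the rim all round. The case rides on a sprung mount: never push so hard (35 N or more) that it nears its bottom stop, and leave the vial, objective and tweezers where they are.

Things in the scene. Friction and masses are not known exactly. Their poses are not given: they have to be found in the camera images.
- mount: Isolation mount fixed to the table: dark steel plate 60 mm in x, 92 in y, 6 thick, with four guide cups 15 mm tall. Origin under its centre; its y points to the robot's left within 0.25 rad.
- case: Open detector case: aluminium box 46 mm in x, 80 in y, 38 tall, black rubber rim, on the mount's springs: its underside (origin at its centre, axes as the mount's) rides 26 mm over the table, sinks when pressed and comes back; 17 mm down is the stop. A brass spring catch on each end wall holds an unseated lid about 13 mm too high; each end takes 8 to 18 N to pass its catch (the lid then tilts 0.19 rad), and snaps down.
- case_rim (a point): Centre of the case's open top, at rim height (38 mm above the case's origin, 64 mm above the table); axes of the case.
- case_left (a point): Point at rim height over the case's left end (+y), 33 mm from the middle: press the lid above it. Under a seated lid the lid's top face lies 4 mm above this point.
- case_right (a point): The same over the right end (-y), 33 mm from the middle.
- lid: Loose grey lid, right way up on the table: 54 mm in x, 95 in y, 90 g. Origin at the centre of its lower edge. Flat top 4 mm thick, upper face 24 mm above the origin; 20 mm skirt that goes outside the case walls with 1 to 1.5 mm play; a grip rib across the middle. Fits either way round. Seated, its origin is 18 mm above the case's, its top face 42; unseated on the catches about 13 mm more.
- lid_rib (a point): Centre of the lid's grip rib, 33 mm above the lid's lower edge; axes of the lid. The rib is 12 mm thick in y, 40 mm long in x, and rises 18 mm from the top face (9 mm above and below this point).
- lid_pad_a (a point): Middle of the finely ribbed press pad on the lid's top face at its +y end, 33 mm from the lid's middle.
- lid_pad_b (a point): The same at the lid's -y end.
- vial: Bystander: small bottle, 32 mm across and 68 mm tall, standing; origin under its centre.
- objective: Bystander: white microscope objective, 28 mm across and 52 mm tall, standing; origin under its centre.
- pointed_tweezers: Bystander: steel tweezers 120 mm long, lying on the right; origin under its centre.
- work_middle (a point): Fixed mark on the bare table in the middle of the work. Fixed obstacles round it, in the robot's frame: a tall microscope (over 500 mm) at x 0.48 to 1.05, y 0.08 to 0.38, eyepieces towards the robot: an arm that starts left of it must draw back and swing round in front; optics boxes (175 mm high) behind, from x 0.675 on, y -0.37 to 0.04; instruments (260 mm) right of y = -0.50.
- work_front (a point): Fixed mark on the table in front of the work. Low fixed obstacles near it, in the robot's frame: a sloping console up to 86 mm high at x 0.32 to 0.60, y -0.125 to 0.06; a joystick panel 42 mm high at x 0.31 to 0.54, y -0.37 to -0.20, its stick 101 mm high at x 0.47, y -0.30.

How it is judged:
By the outcome, as a careful person would: the job done as asked, in the order asked, and still so for the second after the job is handed in, with the robot touching nothing.
It also fails if it takes over 54 s, if anything falls off the work surface, if the arm or the gripper's body presses on something with over 40 N, if the wrist force passes 120 N, or if a joint passes its speed limit or range.

## Robot

A 6-joint arm with a two-finger parallel gripper is mounted at the origin on a cart in front of the work surface, level with it; the furniture and walls round the work are solid. World frame = base frame: x ahead of the robot, y to its left, z up, the work surface at z = 0. Lengths are in m, angles in degrees, forces in N, time in s.
With the tool pointing down it reaches from about 0.375 to 0.9 m from the base axis. Payload 3.1 kg.
Tool frame: the origin (TCP) lies at the very end of the fingers, on their centre line; the grasp point (between the pads) lies grip_point_offset behind it (grip_point_offset is the distance from the TCP to the grasp point, in m); z points along the fingers, y is the line along which they close (so a half turn about z gives the same grasp; the last joint's range is limited). The gripper opens to 87 mm and grips with 3 to 60 N. Pads are 19 mm wide; open, the fingers measure 117 mm over their backs; the gripper's body (75 mm by 190 mm) begins 51 mm behind the grasp point.
Start: joints at [-86.144, 30.224, 82.088, -0, 67.689, -10.227], TCP at [0.152, -0.606, 0.223] pointing down, gripper open.
Joint ranges: [-176.69, 176.69], [-43.24, 126.21], [12.49, 139.97], [-82, 262], [0, 151.66], [-163.58, 163.58]. Speed limits (degrees/s): [159.86, 159.86, 180, 180, 180, 180].

## Interface

Orientations are given as a 3x3 rotation matrix whose columns are the frame's x, y, z axes.
In Python, from rig import * gives the robot as it stands.
- The arm moves only by the tool move_arm, never from a script. Its argument "increments" is a list of rows, each a list of 3 entries, a list of its own where there are three numbers: the shift along the tool's x, y, z in units of 30 mm (1.0 is 30 mm), then the turn, a rotation vector about the tool's x, y, z in units of 120 degrees (1.0 is 120 degrees), then the closure, from 0 (fully open) to 1 (shut). A call has 1 to 20 rows; each row shifts and turns the commanded pose from where the row before left it, along the tool's axes as they then stand; what a row does not reach is not made up. A row lasts 1/12 s, in which the tool goes at most 41.7 mm and 7.16 degrees, less where a joint would pass 70% of its speed; a pose out of reach is approached as far as the arm can. A call with a number of a shift or a turn outside -1 to 1 is refused whole. A call with a gripper value outside its range is refused whole. The fingers move at their own pace and stop on an object; the grip force is fixed at half the most. Time passes only in rows, so rows that do not move let the fingers close. It gives the time, the measured TCP pose, the force, the opening and the grip force at its end, in the units of the state.
- read_state(): the state, without advancing time (a new reading comes with each control period).
- capture(name): name is "scene" or "top" or "wrist"; returns a dict with "img" (384x512x3 uint8, red, green, blue), "mtx" (3x3 intrinsics, pixels), "distortion" ([k1, k2, p1, p2, k3] as OpenCV has them; the pictures are not rectified), "eye" and "rotation" of the camera in the world. Camera axes: x right, y down, z forward; pixel columns grow to the right and rows downward; lengths in m; the calibration is good to about 2 mm. A picture is of the moment at which its call begins. There is no depth.
- hand_in(): hands the job in; it is judged then, once.
Trained networks look in a picture, given as the dict that the camera call returned (one of the last four; its "shot" number tells which), for a name from the list of things; names that differ only in an ending like _2 or _b are one class to them, and where a whole thing is asked for, a point or a joint stands for the part that bears it (a point fixed in the world has none). Each returns a list of dicts, best first, with "confidence" (0 to 1); they miss things now and then, are a little off and sometimes report something else, mostly with a low value. They report only what shows in the picture. A call takes as long as a camera call.
- search_frame(picture, label): "extent" ([left, top, right, bottom] as shares, 0 to 1, of the picture: columns of its width, rows of its height, round what is visible of it).
- pinpoint(picture, label): "xy" ([column, row] as shares, 0 to 1, of the picture: columns of its width, rows of its height: a listed point, or the origin of a listed thing).
The state is a dict: "time_s": time; "joint_positions": joint angles; "qvel": joint speeds; "tau": joint torques, N m; "position": TCP position; "tcp_rot": TCP orientation; "force": force on the tool from outside, world axes, zero at the start; "moment": the same for the moment, N m; "opening": opening from 0.0 (shut) to 1.0 (fully open); "grasp_force": force on a finger pad.
Only numpy, scipy, OpenCV 4.12 (cv2) and the standard library are available. Lean on these libraries where they do the work, as an engineer would, in place of code of your own. Each camera call takes 0.05 s, during which the arm holds its last target. There are 200 camera calls.

## Working session

There is one attempt and no reset: what is moved stays moved. The work goes in short steps, Python scripts to look and compute and a tool call to move; the robot and the scene stay as the last step left them, time stands still between calls to the robot, and variables do not carry over. Pictures are saved under pics/ and viewed, at most 10 in all, crops included, and the job is handed in when it is done.

Besides the shell and the picture viewer there is one more tool, called after "Emit:" as name(argument=value, ...), one argument or row to a line, values as JSON. move_arm: Moves the arm, as the interface text tells. Its arguments: {"type":"object","properties":{"increments":{"type":"array"}},"required":["increments"]}

```bash
ls; mkdir -p pics; cat > h.py <<'E'
from rig import *
import numpy as np, cv2
def ray(c,xy):
    h,w=c["img"].shape[:2]
    p=np.array([[[xy[0]*w,xy[1]*h]]],float)
    u=cv2.undistortPoints(p,np.array(c["mtx"],float),np.array(c["distortion"],float))[0,0]
    d=np.array(c["rotation"])@np.array([u[0],u[1],1]); return np.array(c["eye"],float),d/np.linalg.norm(d)
def atz(c,xy,z):
    e,d=ray(c,xy); return e+d*(z-e[2])/d[2]
def tri(rs):
    A=0;b=0
    for e,d in rs:
        P=np.eye(3)-np.outer(d,d);A=A+P;b=b+P@e
    return np.linalg.solve(A,b)
def save(c,n): cv2.imwrite(f"pics/{n}.png",c["img"][:,:,::-1])
E
python3 - <<'E'
from h import *
np.set_printoptions(precision=4,suppress=True)
s=read_state();print(s)
Z=dict(mount=0,case=.026,case_rim=.064,case_left=.064,case_right=.064,lid=0,lid_rib=.033,lid_pad_a=.024,lid_pad_b=.024,vial=0,objective=0,pointed_tweezers=0,work_middle=0)
cs={}
for n in("scene","top"):
    c=capture(n);save(c,n+"0");print(n,np.array(c["eye"]))
    for k,z in Z.items():
        for r in pinpoint(c,k)[:3]:
            print(k,np.array(r["xy"])*[512,384],round(r["confidence"],2),atz(c,r["xy"],z))
a,b=cv2.imread("pics/scene0.png"),cv2.imread("pics/top0.png")
cv2.imwrite("pics/both.png",cv2.resize(np.vstack([a,b]),(400*2,600*2))[:,:] if 0 else np.hstack([cv2.resize(a,(400,300)),cv2.resize(b,(400,300))]))
E
```

```text
pics
{'time_s': 0.0, 'joint_positions': array([-86.144 ,  30.2792,  82.1549,  -0.0013,  67.6896, -10.2262]), 'qvel': array([ 0.0892,  0.0941,  0.1019,  0.1068,  0.0146, -0.0428]), 'tau': array([ -0.001 , -44.0043, -17.6591,   0.0635,   0.0582,  -0.0002]), 'position': array([ 0.1521, -0.6055,  0.2216]), 'tcp_rot': array([[ 0.9699,  0.2433, -0.0002],
       [ 0.2433, -0.9699,  0.0022],
       [ 0.0004, -0.0021, -1.    ]]), 'force': array([ 0.1737, -0.2982,  0.6004]), 'moment': array([ 0.0176, -0.0362,  0.0155]), 'grasp_force': 0.0, 'opening': 0.9993058142139655}
scene [ 0.2533 -0.8616  0.5581]
mount [224.7168 198.912 ] 0.57 [ 0.5729 -0.1911  0.    ]
case_rim [222.208  175.4112] 0.85 [ 0.5741 -0.1855  0.064 ]
case_left [220.5184 166.8864] 0.64 [ 0.588  -0.1508  0.064 ]
case_right [230.4   182.592] 0.59 [ 0.5758 -0.2215  0.064 ]
lid_rib [276.8896 220.8   ] 0.67 [ 0.6091 -0.3576  0.033 ]
lid_pad_a [269.0048 218.1888] 0.59 [ 0.6059 -0.3326  0.024 ]
lid_pad_a [217.6    164.5824] 0.36 [ 0.614 -0.079  0.024]
lid_pad_b [269.0048 218.1888] 0.59 [ 0.6059 -0.3326  0.024 ]
lid_pad_b [217.6    164.
[... 768 characters left out ...]
.3582  0.033 ]
lid_rib [213.4016 199.7184] 0.49 [ 0.5801 -0.1819  0.033 ]
lid_pad_a [294.5024 186.5088] 0.87 [ 0.6077 -0.3275  0.024 ]
lid_pad_a [329.8816 191.6928] 0.85 [ 0.5998 -0.392   0.024 ]
lid_pad_b [294.5024 186.5088] 0.87 [ 0.6077 -0.3275  0.024 ]
lid_pad_b [329.8816 191.6928] 0.85 [ 0.5998 -0.392   0.024 ]
vial [351.7952 220.8   ] 0.61 [ 0.5475 -0.4373  0.    ]
objective [164.9152 162.3936] 0.72 [ 0.6489 -0.0843  0.    ]
pointed_tweezers [352.9216 221.7984] 0.57 [ 0.5457 -0.4395  0.    ]
pointed_tweezers [355.2768 174.6048] 0.5 [ 0.6339 -0.4425  0.    ]
pointed_tweezers [312.7808 189.312 ] 0.35 [ 0.6045 -0.363   0.    ]
work_middle [263.8848 196.6848] 0.95 [ 0.5887 -0.2723  0.    ]
```

View pics/scene0.png

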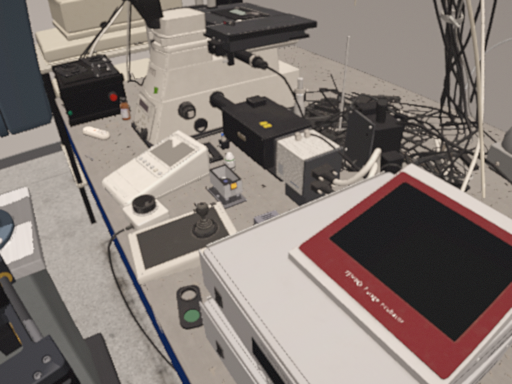

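View pics/top0.png

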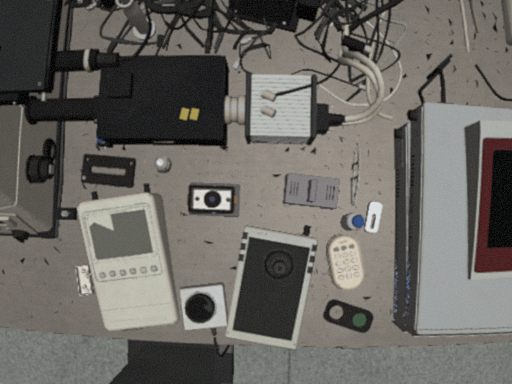

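The top view shows the lid at (311,190), the open case at (212,198), the vial at (355,221), the tweezers at (355,175) and the objective at (163,164). These agree with the networks. Next I raise the arm and move over the work for close views.

Emit:
move_arm(
  increments=[
    [[0, 0, -1], [0, 0, 0], 0],
    [[0, 0, -1], [0, 0, 0], 0],
    [[0, 0, -1], [0, 0, 0], 0],
    [[0, 0, -1], [0, 0, 0], 0],
    [[0.5, -0.2, 0], [0, 0, 0], 0],
    [[1, -0.4, 0], [0, 0, 0], 0],
    [[1, -0.4, 0], [0, 0, 0], 0],
    [[1, -0.4, 0], [0, 0, 0], 0],
    [[1, -0.4, 0], [0, 0, 0], 0],
    [[1, -0.4, 0], [0, 0, 0], 0],
    [[1, -0.4, 0], [0, 0, 0], 0],
    [[1, -0.4, 0], [0, 0, 0], 0],
    [[1, -0.4, 0], [0, 0, 0], 0],
    [[1, -0.4, 0], [0, 0, 0], 0],
    [[1, -0.4, 0], [0, 0, 0], 0],
    [[1, -0.4, 0], [0, 0, 0], 0],
    [[1, -0.4, 0], [0, 0, 0], 0],
  ],
)

```text
time_s: 2.82
position: [0.4805, -0.3679, 0.3422]
tcp_rot: [[0.97, 0.243, -0.0], [0.243, -0.97, 0.0], [-0.0, -0.0, -1.0]]
force: [-0.7, -0.5, -0.4]
opening: 1.0
grasp_force: 0.0
```

Emit:
move_arm(
  increments=[
    [[1, -0.4, 0], [0, 0, 0.058], 0],
    [[0.5, -0.2, 0], [0, 0, 0.058], 0],
    [[0, 0, 0], [0, 0, 0.058], 0],
    [[0, 0, 0], [0, 0, 0], 0],
    [[0, 0, 0], [0, 0, 0], 0],
  ],
)

```text
time_s: 3.23
position: [0.5196, -0.3422, 0.3421]
tcp_rot: [[0.993, -0.115, -0.001], [-0.115, -0.993, 0.0], [-0.001, -0.0, -1.0]]
force: [-0.1, -0.9, -0.8]
opening: 0.998
grasp_force: 0.0
```

```bash
cat > look.py <<'E'
from h import *
import sys
np.set_printoptions(precision=4,suppress=True)
s=read_state();print(s["time_s"],s["position"],s["force"],s["joint_positions"]);print(s["tcp_rot"])
Z=dict(mount=0,case_rim=.064,case_left=.064,case_right=.064,lid_rib=.033,lid_pad_a=.024)
for n in("wrist","top"):
    c=capture(n);save(c,n+sys.argv[1]);print(n,np.array(c["eye"]))
    for k,z in Z.items():
        for r in pinpoint(c,k)[:2]:
            print(k,np.array(r["xy"])*[512,384],round(r["confidence"],2),atz(c,r["xy"],z))
E
python3 look.py 1; python3 -c "
import rig;print(getattr(rig,'grip_point_offset',None),[x for x in dir(rig) if x[0]!='_'])"
```

```text
3.2333 [ 0.5196 -0.3422  0.3421] [-0.0951 -0.9495 -0.8081] [-43.6359  23.9691  73.4862  -0.0145  82.599   52.9448]
[[ 0.9934 -0.1146 -0.0009]
 [-0.1146 -0.9934  0.0005]
 [-0.0009 -0.0004 -1.    ]]
wrist [ 0.6003 -0.3511  0.504 ]
mount [151.0912 120.    ] 0.67 [ 0.585  -0.1778  0.    ]
mount [310.784  123.3024] 0.44 [ 0.5488 -0.44    0.    ]
case_rim [139.8784 121.3824] 0.55 [ 0.5871 -0.183   0.064 ]
case_rim [152.6784 147.1872] 0.15 [ 0.5477 -0.194   0.064 ]
case_left [310.5792  67.5072] 0.71 [ 0.6315 -0.4335  0.064 ]
case_left [117.1968 133.5168] 0.56 [ 0.5742 -0.1453  0.064 ]
case_right [163.6864 124.608 ] 0.93 [ 0.5782 -0.2169  0.064 ]
lid_rib [259.7888  96.192 ] 0.88 [ 0.601  -0.3602  0.033 ]
lid_pad_a [279.296  96.192] 0.82 [ 0.5977 -0.3902  0.024 ]
lid_pad_a [237.6192  99.3024] 0.73 [ 0.6004 -0.326   0.024 ]
top [ 0.5607 -0.2766  0.9274]
mount [214.4768 200.7936] 0.81 [ 0.5789 -0.1805  0.    ]
mount [355.1744 176.6016] 0.2 [ 0.6302 -0.4423  0.    ]
case_rim [211.4048 196.9152] 0.95 [ 0.5842 -0.1816  0.064 ]
case_rim [291.3792 186.3936] 0.7 [ 0.6057 -0.3198  0.064 ]
case_left [190.208 196.992] 0.67 [ 0.5832 -0.1445  0.064 ]
case_right [227.1232 201.4848] 0.67 [ 0.577  -0.2092  0.064 ]
lid_rib [314.6752 188.8128] 0.81 [ 0.6039 -0.3633  0.033 ]
lid_rib [292.8128 186.0864] 0.24 [ 0.6079 -0.3239  0.033 ]
lid_pad_a [330.5984 191.616 ] 0.85 [ 0.6    -0.3933  0.024 ]
lid_pad_a [291.1744 184.512 ] 0.67 [ 0.6112 -0.3214  0.024 ]
0.0187 ['PlanningError', 'capture', 'grip_point_offset', 'hand_in', 'pinpoint', 'read_state', 'search_frame']
```

View pics/wrist1.png

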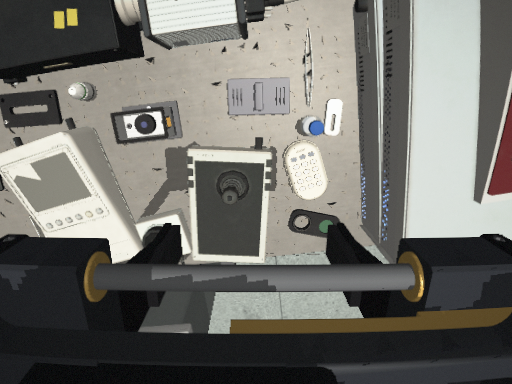

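The wrist view shows the lid at (259,96), nearly square to the picture, and the case at (143,124), turned a little. I now descend over the lid for a closer measurement.

Emit:
move_arm(
  increments=[
    [[0.7, 0.1, 0.8], [0, 0, 0], 0],
    [[0.7, 0.1, 0.8], [0, 0, 0], 0],
    [[0.7, 0.1, 0.8], [0, 0, 0], 0],
    [[0.7, 0, 0.8], [0, 0, 0], 0],
    [[0, 0, 0.8], [0, 0, 0], 0],
    [[0, 0, 0.8], [0, 0, 0], 0],
    [[0, 0, 0.8], [0, 0, 0], 0],
    [[0, 0, 0], [0, 0, 0], 0],
    [[0, 0, 0], [0, 0, 0], 0],
  ],
)

```text
time_s: 4.68
position: [0.6013, -0.3609, 0.173]
tcp_rot: [[0.993, -0.118, -0.003], [-0.118, -0.993, 0.003], [-0.003, -0.002, -1.0]]
force: [-0.0, 0.1, 0.2]
opening: 1.0
grasp_force: 0.0
```

```bash
python3 look.py 2
```

```text
4.6833 [ 0.6013 -0.3609  0.173 ] [-0.0133  0.0648  0.234 ] [-40.0807  39.2522  72.4923   0.0001  68.4795  56.7082]
[[ 0.993  -0.1182 -0.003 ]
 [-0.1182 -0.993   0.0025]
 [-0.0033 -0.0021 -1.    ]]
wrist [ 0.6823 -0.3704  0.3347]
mount [107.3152 205.0176] 0.96 [ 0.5801 -0.1793 -0.    ]
mount [ 48.896  228.7104] 0.23 [ 0.5576 -0.0936  0.    ]
case_rim [ 79.5136 224.2176] 0.95 [ 0.5829 -0.1813  0.064 ]
case_left [ 47.9232 230.5152] 0.55 [ 0.5796 -0.1448  0.064 ]
case_left [222.208  178.7136] 0.43 [ 0.6126 -0.3319  0.064 ]
case_right [111.9232 222.4128] 0.92 [ 0.5811 -0.2156  0.064 ]
lid_rib [250.0096 178.2144] 0.77 [ 0.6018 -0.3563  0.033 ]
lid_pad_a [219.392  178.4832] 0.7 [ 0.6029 -0.3232  0.024 ]
lid_pad_a [325.2224 210.0864] 0.61 [ 0.5532 -0.4345  0.024 ]
top [ 0.5607 -0.2766  0.9274]
mount [213.1968 200.6016] 0.8 [ 0.5792 -0.1781  0.    ]
case_rim [209.1008 200.1024] 0.64 [ 0.5786 -0.1777  0.064 ]
case_left [190.6176 197.9904] 0.72 [ 0.5815 -0.1452  0.064 ]
case_right [225.1776 199.9104] 0.81 [ 0.5796 -0.2057  0.064 ]
case_right [214.5792 198.2976] 0.37 [ 0.582  -0.1872  0.064 ]
```

View pics/wrist2.png

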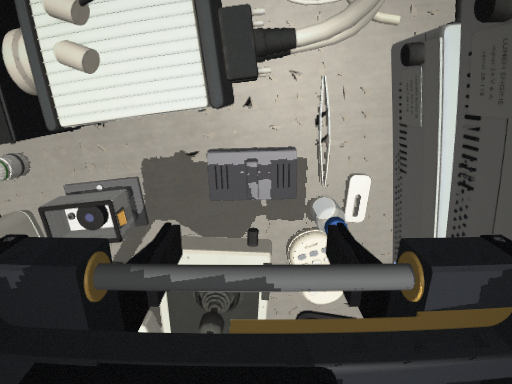

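The close view shows the lid with corners near (208,150), (297,148), (212,200) and (298,198), and the case at (92,215). I rectify both onto their own planes to read the yaw accurately.

```bash
cat > ortho.py <<'E'
from h import *
def ortho(c,cx,cy,z,half=.06,px=.0003):
    # image: up=+x, left=+y
    n=int(2*half/px);r,q=np.mgrid[0:n,0:n]
    P=np.stack([cx+half-r*px,cy+half-q*px,np.full(r.shape,z)],-1).reshape(-1,3).astype(float)
    R=np.array(c["rotation"]);rv=cv2.Rodrigues(R.T)[0];t=-R.T@np.array(c["eye"])
    p=cv2.projectPoints(P,rv,t,np.array(c["mtx"],float),np.array(c["distortion"],float))[0].reshape(n,n,2).astype(np.float32)
    o=cv2.remap(c["img"],p[...,0],p[...,1],cv2.INTER_LINEAR)[:,:,::-1].copy()
    for k in range(0,n,int(.02/px)): cv2.line(o,(k,0),(k,4),(0,0,255),1);cv2.line(o,(0,k),(4,k),(0,0,255),1)
    return o
E
python3 - <<'E'
from ortho import *
w=capture("wrist");t=capture("top")
L=cv2.resize(ortho(w,.602,-.359,.024,),(400,400));C=cv2.resize(ortho(w,.581,-.180,.064),(400,400))
cv2.imwrite("pics/o1.png",np.hstack([L,C]))
E
```

```text
(no output)
```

View pics/o1.png

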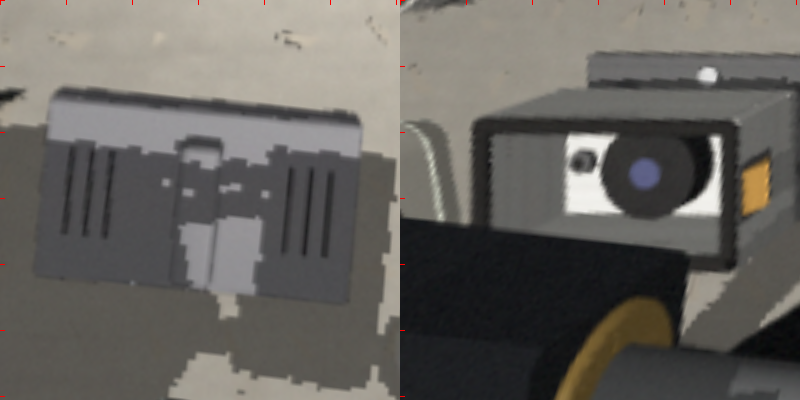

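Rectified, the lid is 93 mm long with its centre at (0.602, -0.358) and yaw about -4.6°. The case rim is 80 mm long with its centre at (0.5825, -0.1815) and yaw near 0°. Both sizes match what was given, so I align and descend.

Emit:
move_arm(
  increments=[
    [[0, -0.1, 0.6], [0, 0, -0.018], 0],
    [[0, 0, 0.8], [0, 0, 0], 0],
    [[0, 0, 0.8], [0, 0, 0], 0],
    [[0, 0, 0.8], [0, 0, 0], 0],
    [[0, 0, 0.8], [0, 0, 0], 0],
    [[0, 0, 0.5], [0, 0, 0], 0],
    [[0, 0, 0], [0, 0, 0], 0],
    [[0, 0, 0], [0, 0, 0], 0],
  ],
)

```text
time_s: 6.15
position: [0.6021, -0.3584, 0.0448]
tcp_rot: [[0.997, -0.081, -0.001], [-0.081, -0.997, 0.001], [-0.001, -0.001, -1.0]]
force: [0.5, -0.1, 0.2]
opening: 0.999
grasp_force: 0.0
```

Emit:
move_arm(
  increments=[
    [[0, 0, 0.3], [0, 0, 0], 0],
    [[0, 0, 0.3], [0, 0, 0], 0],
    [[0, 0, 0], [0, 0, 0], 0.5],
    [[0, 0, 0], [0, 0, 0], 1],
    [[0, 0, 0], [0, 0, 0], 1],
    [[0, 0, 0], [0, 0, 0], 1],
    [[0, 0, 0], [0, 0, 0], 1],
    [[0, 0, 0], [0, 0, 0], 1],
    [[0, 0, 0], [0, 0, 0], 1],
    [[0, 0, 0], [0, 0, 0], 1],
    [[0, 0, 0], [0, 0, 0], 1],
    [[0, 0, 0], [0, 0, 0], 1],
  ],
)

```text
time_s: 7.15
position: [0.6024, -0.3586, 0.0276]
tcp_rot: [[0.997, -0.081, -0.0], [-0.081, -0.997, 0.0], [-0.0, -0.0, -1.0]]
force: [-0.7, 0.3, 0.0]
opening: 0.322
grasp_force: 0.0
```

Emit:
move_arm(
  increments=[
    [[0, 0, 0], [0, 0, 0], 1],
    [[0, 0, 0], [0, 0, 0], 1],
    [[0, 0, 0], [0, 0, 0], 1],
    [[0, 0, 0], [0, 0, 0], 1],
    [[0, 0, 0], [0, 0, 0], 1],
    [[0, 0, 0], [0, 0, 0], 1],
    [[0, 0, 0], [0, 0, 0], 1],
  ],
)

```text
time_s: 7.73
position: [0.6024, -0.3586, 0.0275]
tcp_rot: [[0.997, -0.081, 0.0], [-0.081, -0.997, -0.0], [0.0, 0.0, -1.0]]
force: [0.4, -0.5, -0.5]
opening: 0.135
grasp_force: 30.0
```

Emit:
move_arm(
  increments=[
    [[0, 0, -0.4], [0, 0, 0], 1],
    [[0, 0, -0.8], [0, 0, 0], 1],
    [[0, 0, -0.8], [0, 0, 0], 1],
    [[0, 0, -0.8], [0, 0, 0], 1],
    [[0, 0, -0.8], [0, 0, 0], 1],
    [[0, 0, -0.8], [0, 0, 0], 1],
    [[0, 0, -0.6], [0, 0, 0], 1],
    [[-0.3, -0.6, 0], [0, 0, 0], 1],
    [[-0.6, -0.8, 0], [0, 0, 0], 1],
    [[-0.6, -0.8, 0], [0, 0, 0], 1],
    [[-0.3, -0.6, 0], [0, 0, -0.03], 1],
    [[0, 0, 0], [0, 0, 0], 1],
    [[0, 0, 0], [0, 0, 0], 1],
    [[0, 0, 0], [0, 0, 0], 1],
  ],
)

```text
time_s: 8.9
position: [0.5562, -0.2713, 0.1785]
tcp_rot: [[1.0, -0.018, 0.002], [-0.018, -1.0, -0.002], [0.002, 0.002, -1.0]]
force: [-0.4, -1.2, -1.2]
opening: 0.138
grasp_force: 30.0
```

```bash
python3 look.py 3; python3 - <<'E'
from ortho import *
w=capture("wrist");s=read_state();p=s["position"]
C=ortho(w,.5825,-.1815,.064);L=ortho(w,p[0],p[1],p[2]-.0025)
cv2.imwrite("pics/o2.png",np.hstack([L,C]))
print(L.shape)
E
```

```text
8.9 [ 0.5562 -0.2713  0.1785] [-0.4001 -1.2115 -1.1517] [-36.33    32.5902  85.6065  -0.016   61.6528  54.7375]
[[ 0.9998 -0.0185  0.002 ]
 [-0.0185 -0.9998 -0.0018]
 [ 0.002   0.0017 -1.    ]]
wrist [ 0.637  -0.2721  0.3406]
mount [172.0832 149.6832] 0.65 [ 0.5823 -0.178   0.    ]
case_rim [156.3136 159.2064] 0.76 [ 0.5839 -0.1799  0.064 ]
case_right [193.6896 161.088 ] 0.89 [ 0.5814 -0.2152  0.064 ]
lid_rib [254.0032 242.8032] 0.85 [ 0.4796 -0.2701  0.033 ]
lid_pad_a [199.4752 240.192 ] 0.98 [ 0.4795 -0.2064  0.024 ]
lid_pad_a [307.9168 237.1968] 0.83 [ 0.4809 -0.3329  0.024 ]
top [ 0.5607 -0.2766  0.9274]
(400, 400, 3)
```

View pics/o2.png

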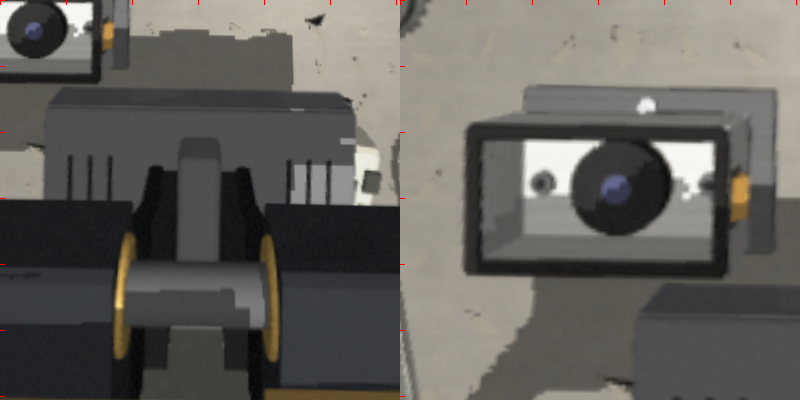

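The rectified case corners are (66,124), (329,126), (326,277) and (64,273), giving a centre of (0.5825, -0.1803) and yaw of -0.8°. The held lid is centred on the TCP to within 1 mm. I move it above the case.

Emit:
move_arm(
  increments=[
    [[0.2, -0.6, 0], [0, 0, -0.002], 1],
    [[0.2, -0.8, 0], [0, 0, 0], 1],
    [[0.2, -0.8, 0], [0, 0, 0], 1],
    [[0.2, -0.65, 0], [0, 0, 0], 1],
    [[0, -0.2, 0.4], [0, 0, 0], 1],
    [[0, 0, 0.7], [0, 0, 0], 1],
    [[0, 0, 0.7], [0, 0, 0], 1],
    [[0, 0, 0.4], [0, 0, 0], 1],
    [[0, 0, 0.2], [0, 0, 0], 1],
    [[0, 0, 0], [0, 0, 0], 1],
    [[0, 0, 0], [0, 0, 0], 1],
    [[0, 0, 0], [0, 0, 0], 1],
  ],
)

```text
time_s: 10.65
position: [0.5815, -0.18, 0.1066]
tcp_rot: [[1.0, -0.014, 0.002], [-0.014, -1.0, -0.001], [0.002, 0.001, -1.0]]
force: [-0.5, 0.2, -1.0]
opening: 0.131
grasp_force: 30.0
```

```bash
python3 - <<'E'
from ortho import *
w=capture("wrist");s=read_state();p=s["position"];print(p,s["force"])
save(w,"w4")
R=np.array(w["rotation"]);rv=cv2.Rodrigues(R.T)[0];t=-R.T@np.array(w["eye"])
C=ortho(w,.5825,-.1803,.064);L=ortho(w,p[0],p[1],p[2]-.0275)
cv2.imwrite("pics/o4.png",np.hstack([L,C]))
E
```

```text
[ 0.58154775 -0.17999635  0.10676748] [ 0.61614668  0.62082157 -1.15916139]
```

View pics/o4.png

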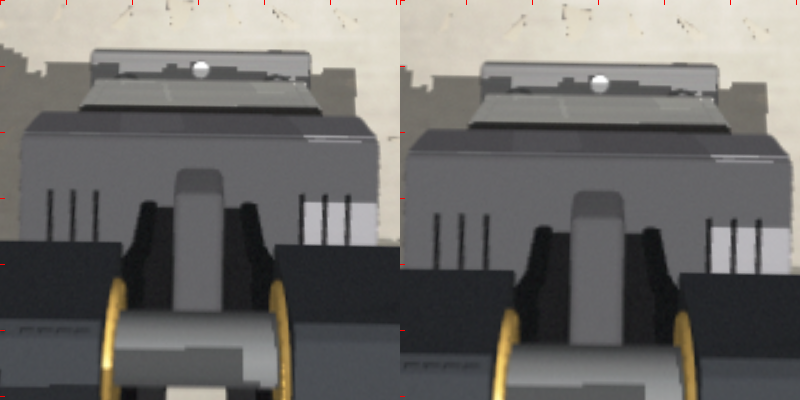

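The lid's lower back edge runs parallel to the rim and is centred on it in y and, to within 1 mm, in x. I lower gently.

Emit:
move_arm(
  increments=[
    [[0.02, 0, 0.2], [0, 0, 0], 1],
    [[0, 0, 0.2], [0, 0, 0], 1],
    [[0, 0, 0.15], [0, 0, 0], 1],
    [[0, 0, 0.1], [0, 0, 0], 1],
    [[0, 0, 0], [0, 0, 0], 1],
    [[0, 0, 0], [0, 0, 0], 1],
  ],
)

```text
time_s: 11.2
position: [0.5813, -0.1793, 0.0857]
tcp_rot: [[1.0, -0.014, -0.0], [-0.014, -1.0, 0.0], [-0.0, -0.0, -1.0]]
force: [1.2, -0.5, -0.8]
opening: 0.138
grasp_force: 30.0
```

Emit:
move_arm(
  increments=[
    [[0, 0, 0.05], [0, 0, 0], 1],
    [[0, 0, 0.05], [0, 0, 0], 1],
    [[0, 0, 0], [0, 0, 0], 1],
    [[0, 0, 0], [0, 0, 0], 1],
  ],
)

```text
time_s: 11.53
position: [0.5814, -0.1799, 0.0832]
tcp_rot: [[1.0, -0.014, 0.0], [-0.014, -1.0, -0.001], [0.0, 0.001, -1.0]]
force: [0.2, -1.6, 0.4]
opening: 0.137
grasp_force: 30.0
```

Emit:
move_arm(
  increments=[
    [[0, 0, 0.05], [0, 0, 0], 1],
    [[0, 0, 0], [0, 0, 0], 1],
    [[0, 0, 0], [0, 0, 0], 1],
  ],
)

```text
time_s: 11.78
position: [0.5816, -0.1799, 0.0822]
tcp_rot: [[1.0, -0.014, 0.001], [-0.014, -1.0, -0.001], [0.001, 0.001, -1.0]]
force: [-0.5, -2.2, 3.0]
opening: 0.133
grasp_force: 30.0
```

The lid rests on the catches with 3 N of upward force, so I release it and rise.

Emit:
move_arm(
  increments=[
    [[0, 0, 0], [0, 0, 0], 0.8],
    [[0, 0, 0], [0, 0, 0], 0.6],
    [[0, 0, 0], [0, 0, 0], 0.6],
    [[0, 0, 0], [0, 0, 0], 0.6],
    [[0, 0, 0], [0, 0, 0], 0.6],
    [[0, 0, -0.3], [0, 0, 0], 0.6],
    [[0, 0, -0.8], [0, 0, 0], 0.6],
    [[0, 0, -0.8], [0, 0, 0], 0.6],
    [[-0.5, 0, -0.4], [0, 0, 0], 1],
    [[-0.5, 0, 0], [0, 0, 0], 1],
    [[0, 0, 0], [0, 0, 0], 1],
    [[0, 0, 0], [0, 0, 0], 1],
  ],
)

```text
time_s: 12.78
position: [0.551, -0.1789, 0.1512]
tcp_rot: [[1.0, -0.015, 0.0], [-0.015, -1.0, 0.0], [0.0, -0.0, -1.0]]
force: [0.3, -0.8, -0.4]
opening: 0.184
grasp_force: 0.0
```

```bash
python3 look.py 5; python3 - <<'E'
from ortho import *
w=capture("wrist")
cv2.imwrite("pics/o5.png",np.hstack([w["img"][:,:,::-1],cv2.resize(ortho(w,.582,-.180,.081),(288,288))[0:288]] if 0 else [cv2.resize(w["img"][:,:,::-1],(400,300)),ortho(w,.582,-.180,.081)[:300]]))
E
```

```text
12.7833 [ 0.551  -0.1789  0.1512] [ 0.2841 -0.8154 -0.3971] [-29.0365  31.943   92.7004   0.019   55.3356  61.7877]
[[ 0.9999 -0.0146  0.0005]
 [-0.0146 -0.9999  0.0001]
 [ 0.0005 -0.0001 -1.    ]]
wrist [ 0.6321 -0.1796  0.3131]
case_rim [252.9792 157.5936] 0.73 [ 0.5836 -0.1782  0.064 ]
case_rim [484.5056 177.6   ] 0.53 [ 0.5638 -0.3857  0.064 ]
case_right [255.3856 154.7904] 0.24 [ 0.586  -0.1803  0.064 ]
lid_rib [254.5152 167.8848] 0.76 [ 0.5676 -0.1794  0.033 ]
lid_pad_a [294.5024 164.0832] 0.95 [ 0.5688 -0.2188  0.024 ]
lid_pad_a [212.992  166.3872] 0.71 [ 0.5677 -0.1385  0.024 ]
top [ 0.5607 -0.2766  0.9274]
lid_rib [213.6064 199.4112] 0.8 [ 0.5807 -0.1823  0.033 ]
lid_pad_a [188.3136 197.2992] 0.87 [ 0.5836 -0.1349  0.024 ]
lid_pad_a [230.1952 197.6064] 0.8 [ 0.5849 -0.2114  0.024 ]
```

View pics/o5.png

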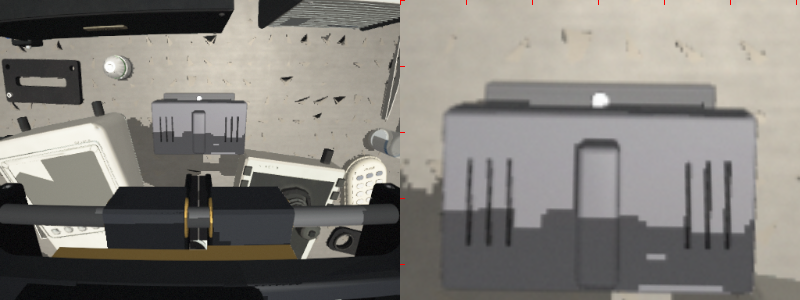

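The lid lies level on the case, centred at (0.582, -0.180) with its left pad at y = -0.147. I move the closed fingers over the left pad.

Emit:
move_arm(
  increments=[
    [[0.4, -0.4, 0], [0, 0, 0], 1],
    [[0.6, -0.7, 0], [0, 0, 0], 1],
    [[0.05, -0.05, 0.6], [0, 0, 0], 1],
    [[0, 0, 0.6], [0, 0, 0], 1],
    [[0, 0, 0.5], [0, 0, 0], 1],
    [[0, 0, 0.3], [0, 0, 0], 1],
    [[0, 0, 0], [0, 0, 0], 1],
    [[0, 0, 0], [0, 0, 0], 1],
    [[0, 0, 0], [0, 0, 0], 1],
  ],
)

```text
time_s: 14.28
position: [0.5839, -0.1453, 0.0913]
tcp_rot: [[1.0, -0.014, 0.001], [-0.014, -1.0, -0.001], [0.001, 0.001, -1.0]]
force: [-1.1, 0.2, 0.8]
opening: 0.008
grasp_force: 0.0
```

Emit:
move_arm(
  increments=[
    [[0, 0, 0.15], [0, 0, 0], 1],
    [[0, 0, 0.15], [0, 0, 0], 1],
    [[0, 0, 0.1], [0, 0, 0], 1],
    [[0, 0, 0], [0, 0, 0], 1],
    [[0, 0, 0], [0, 0, 0], 1],
  ],
)

```text
time_s: 14.7
position: [0.5833, -0.1447, 0.0788]
tcp_rot: [[1.0, -0.014, 0.0], [-0.014, -1.0, 0.0], [0.0, -0.0, -1.0]]
force: [-0.3, 0.4, 3.2]
opening: 0.004
grasp_force: 1.4
```

Contact is at about 0.080 m. I continue in 2 mm steps.

Emit:
move_arm(
  increments=[
    [[0, 0, 0.07], [0, 0, 0], 1],
    [[0, 0, 0], [0, 0, 0], 1],
    [[0, 0, 0], [0, 0, 0], 1],
  ],
)

```text
time_s: 14.95
position: [0.5836, -0.1445, 0.0771]
tcp_rot: [[1.0, -0.014, 0.001], [-0.014, -1.0, 0.0], [0.001, -0.0, -1.0]]
force: [-0.6, 2.8, 6.4]
opening: 0.001
grasp_force: 2.8
```

Emit:
move_arm(
  increments=[
    [[0, 0, 0.07], [0, 0, 0], 1],
    [[0, 0, 0], [0, 0, 0], 1],
    [[0, 0, 0], [0, 0, 0], 1],
  ],
)

```text
time_s: 15.2
position: [0.5838, -0.1443, 0.0754]
tcp_rot: [[1.0, -0.014, 0.001], [-0.014, -1.0, 0.001], [0.001, -0.001, -1.0]]
force: [-0.8, 3.4, 8.3]
opening: 0.008
grasp_force: 3.7
```

Emit:
move_arm(
  increments=[
    [[0, 0, 0.07], [0, 0, 0], 1],
    [[0, 0, 0], [0, 0, 0], 1],
    [[0, 0, 0], [0, 0, 0], 1],
  ],
)

```text
time_s: 15.45
position: [0.584, -0.1441, 0.0737]
tcp_rot: [[1.0, -0.014, 0.002], [-0.014, -1.0, 0.001], [0.002, -0.001, -1.0]]
force: [-0.1, 3.6, 9.8]
opening: 0.007
grasp_force: 5.1
```

Emit:
move_arm(
  increments=[
    [[0, 0, 0.05], [0, 0, 0], 1],
    [[0, 0, 0], [0, 0, 0], 1],
    [[0, 0, 0], [0, 0, 0], 1],
  ],
)

```text
time_s: 15.7
position: [0.5841, -0.144, 0.0726]
tcp_rot: [[1.0, -0.014, 0.002], [-0.014, -1.0, 0.001], [0.002, -0.001, -1.0]]
force: [-0.6, 4.5, 12.1]
opening: 0.007
grasp_force: 6.0
```

Emit:
move_arm(
  increments=[
    [[0, 0, 0.06], [0, 0, 0], 1],
    [[0, 0, 0], [0, 0, 0], 1],
    [[0, 0, 0], [0, 0, 0], 1],
  ],
)

```text
time_s: 15.95
position: [0.5837, -0.1445, 0.0695]
tcp_rot: [[1.0, -0.014, 0.001], [-0.014, -1.0, 0.0], [0.001, -0.0, -1.0]]
force: [0.5, 2.7, 4.1]
opening: 0.003
grasp_force: 1.9
```

Emit:
move_arm(
  increments=[
    [[0, 0, 0.06], [0, 0, 0], 1],
    [[0, 0, 0], [0, 0, 0], 1],
    [[0, 0, 0], [0, 0, 0], 1],
  ],
)

```text
time_s: 16.2
position: [0.5837, -0.1445, 0.0676]
tcp_rot: [[1.0, -0.014, 0.001], [-0.014, -1.0, 0.001], [0.001, -0.001, -1.0]]
force: [0.5, 3.3, 6.7]
opening: 0.007
grasp_force: 4.0
```

It snapped: the force dropped from 12 N to 4 N. I now lean on it to about 15 N.

Emit:
move_arm(
  increments=[
    [[0, 0, 0.06], [0, 0, 0], 1],
    [[0, 0, 0.06], [0, 0, 0], 1],
    [[0, 0, 0], [0, 0, 0], 1],
    [[0, 0, 0], [0, 0, 0], 1],
  ],
)

```text
time_s: 16.53
position: [0.5838, -0.1445, 0.0651]
tcp_rot: [[1.0, -0.014, 0.001], [-0.014, -1.0, 0.0], [0.001, -0.0, -1.0]]
force: [-1.9, 4.1, 13.1]
opening: 0.002
grasp_force: 7.0
```

Emit:
move_arm(
  increments=[
    [[0, 0, 0.05], [0, 0, 0], 1],
    [[0, 0, 0], [0, 0, 0], 1],
    [[0, 0, 0], [0, 0, 0], 1],
  ],
)

```text
time_s: 16.78
position: [0.5838, -0.1445, 0.064]
tcp_rot: [[1.0, -0.014, 0.001], [-0.014, -1.0, 0.0], [0.001, -0.0, -1.0]]
force: [-3.3, 3.7, 16.0]
opening: 0.003
grasp_force: 8.3
```

Emit:
move_arm(
  increments=[
    [[0, 0, 0], [0, 0, 0], 1],
    [[0, 0, 0], [0, 0, 0], 1],
    [[0, 0, 0], [0, 0, 0], 1],
    [[0, 0, 0], [0, 0, 0], 1],
    [[0, 0, 0], [0, 0, 0], 1],
  ],
)

```text
time_s: 17.2
position: [0.5838, -0.1445, 0.0641]
tcp_rot: [[1.0, -0.014, 0.002], [-0.014, -1.0, 0.0], [0.002, -0.0, -1.0]]
force: [-1.6, 4.4, 15.7]
opening: 0.004
grasp_force: 8.2
```

Emit:
move_arm(
  increments=[
    [[0, 0, -0.2], [0, 0, 0], 1],
    [[0, 0, -0.4], [0, 0, 0], 1],
    [[0, 0, -0.7], [0, 0, 0], 1],
    [[0, 0, -0.7], [0, 0, 0], 1],
    [[0, 0, -0.5], [0, 0, 0], 1],
    [[-1, 0.6, 0], [0, 0, 0], 1],
    [[-1, 0.6, 0], [0, 0, 0], 1],
    [[0, 0, 0], [0, 0, 0], 1],
    [[0, 0, 0], [0, 0, 0], 1],
  ],
)

```text
time_s: 17.95
position: [0.5211, -0.181, 0.1369]
tcp_rot: [[1.0, -0.017, -0.002], [-0.017, -1.0, 0.0], [-0.002, -0.0, -1.0]]
force: [1.0, 0.4, -0.8]
opening: 0.007
grasp_force: 0.0
```

```bash
python3 - <<'E'
from ortho import *
w=capture("wrist");s=read_state();print(s["time_s"],s["position"],s["force"])
cv2.imwrite("pics/o6.png",np.hstack([w["img"][60:260,130:390,::-1].repeat(2,0)[:400].repeat(2,1)[:, :400],ortho(w,.582,-.180,.075)]))
E
```

```text
18.0 [ 0.5224657  -0.18083129  0.13699124] [ 0.21824062 -0.23291284 -0.02475265]
```

View pics/o6.png

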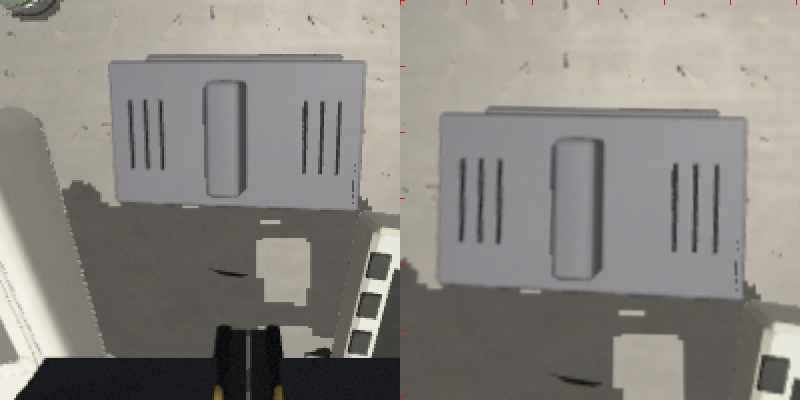

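The left end is home: the lid is tilted with its right end high and the rib leaning left, as expected. I move to the right pad, at (0.583, -0.213).

Emit:
move_arm(
  increments=[
    [[0.7, 0.35, 0], [0, 0, 0], 1],
    [[0.7, 0.35, 0], [0, 0, 0], 1],
    [[0.6, 0.35, 0], [0, 0, 0], 1],
    [[0, 0, 0.5], [0, 0, 0], 1],
    [[0, 0, 0.5], [0, 0, 0], 1],
    [[0, 0, 0.4], [0, 0, 0], 1],
    [[0, 0, 0], [0, 0, 0], 1],
    [[0, 0, 0], [0, 0, 0], 1],
    [[0, 0, 0], [0, 0, 0], 1],
  ],
)

```text
time_s: 18.75
position: [0.5829, -0.2123, 0.0953]
tcp_rot: [[1.0, -0.013, 0.001], [-0.013, -1.0, -0.0], [0.001, 0.0, -1.0]]
force: [0.1, -0.6, 0.1]
opening: 0.01
grasp_force: 0.0
```

Emit:
move_arm(
  increments=[
    [[0, 0, 0.1], [0, 0, 0], 1],
    [[0, 0, 0.1], [0, 0, 0], 1],
    [[0, 0, 0], [0, 0, 0], 1],
    [[0, 0, 0], [0, 0, 0], 1],
  ],
)

```text
time_s: 19.08
position: [0.5823, -0.2124, 0.0893]
tcp_rot: [[1.0, -0.014, 0.0], [-0.014, -1.0, -0.0], [0.0, 0.0, -1.0]]
force: [0.6, 0.1, 1.2]
opening: 0.005
grasp_force: 0.0
```

Emit:
move_arm(
  increments=[
    [[0, 0, 0.1], [0, 0, 0], 1],
    [[0, 0, 0.1], [0, 0, 0], 1],
    [[0, 0, 0], [0, 0, 0], 1],
    [[0, 0, 0], [0, 0, 0], 1],
  ],
)

```text
time_s: 19.42
position: [0.5821, -0.2123, 0.0827]
tcp_rot: [[1.0, -0.014, -0.001], [-0.014, -1.0, 0.0], [-0.001, -0.0, -1.0]]
force: [0.3, -0.1, -0.3]
opening: 0.005
grasp_force: 0.0
```

Emit:
move_arm(
  increments=[
    [[0, 0, 0.1], [0, 0, 0], 1],
    [[0, 0, 0], [0, 0, 0], 1],
    [[0, 0, 0], [0, 0, 0], 1],
  ],
)

```text
time_s: 19.67
position: [0.5828, -0.2129, 0.0804]
tcp_rot: [[1.0, -0.014, 0.001], [-0.014, -1.0, -0.001], [0.001, 0.001, -1.0]]
force: [0.4, -0.3, 1.3]
opening: 0.009
grasp_force: 0.6
```

Emit:
move_arm(
  increments=[
    [[0, 0, 0.07], [0, 0, 0], 1],
    [[0, 0, 0.07], [0, 0, 0], 1],
    [[0, 0, 0], [0, 0, 0], 1],
    [[0, 0, 0], [0, 0, 0], 1],
  ],
)

```text
time_s: 20.0
position: [0.5833, -0.2138, 0.0768]
tcp_rot: [[1.0, -0.014, 0.003], [-0.014, -1.0, -0.003], [0.003, 0.003, -1.0]]
force: [-0.7, -3.1, 5.5]
opening: 0.003
grasp_force: 2.5
```

Emit:
move_arm(
  increments=[
    [[0, 0, 0.07], [0, 0, 0], 1],
    [[0, 0, 0], [0, 0, 0], 1],
    [[0, 0, 0], [0, 0, 0], 1],
  ],
)

```text
time_s: 20.25
position: [0.5836, -0.2142, 0.0751]
tcp_rot: [[1.0, -0.013, 0.003], [-0.013, -1.0, -0.004], [0.003, 0.003, -1.0]]
force: [-1.1, -2.8, 7.6]
opening: 0.005
grasp_force: 3.3
```

Emit:
move_arm(
  increments=[
    [[0, 0, 0.06], [0, 0, 0], 1],
    [[0, 0, 0], [0, 0, 0], 1],
    [[0, 0, 0], [0, 0, 0], 1],
  ],
)

```text
time_s: 20.5
position: [0.5839, -0.2145, 0.0738]
tcp_rot: [[1.0, -0.013, 0.004], [-0.013, -1.0, -0.004], [0.004, 0.004, -1.0]]
force: [-0.1, -3.2, 8.2]
opening: 0.006
grasp_force: 4.1
```

Emit:
move_arm(
  increments=[
    [[0, 0, 0.07], [0, 0, 0], 1],
    [[0, 0, 0], [0, 0, 0], 1],
    [[0, 0, 0], [0, 0, 0], 1],
  ],
)

```text
time_s: 20.75
position: [0.5841, -0.2148, 0.0722]
tcp_rot: [[1.0, -0.013, 0.004], [-0.013, -1.0, -0.005], [0.005, 0.005, -1.0]]
force: [-1.1, -3.8, 11.0]
opening: 0.008
grasp_force: 5.3
```

Emit:
move_arm(
  increments=[
    [[0, 0, 0.06], [0, 0, 0], 1],
    [[0, 0, 0], [0, 0, 0], 1],
    [[0, 0, 0], [0, 0, 0], 1],
  ],
)

```text
time_s: 21.0
position: [0.5824, -0.2125, 0.0683]
tcp_rot: [[1.0, -0.014, 0.0], [-0.014, -1.0, 0.0], [0.0, -0.0, -1.0]]
force: [0.1, -0.9, 2.1]
opening: 0.006
grasp_force: 1.4
```

Emit:
move_arm(
  increments=[
    [[0, 0, 0.06], [0, 0, 0], 1],
    [[0, 0, 0], [0, 0, 0], 1],
    [[0, 0, 0], [0, 0, 0], 1],
  ],
)

```text
time_s: 21.25
position: [0.5824, -0.2125, 0.0666]
tcp_rot: [[1.0, -0.014, 0.0], [-0.014, -1.0, -0.0], [0.0, 0.0, -1.0]]
force: [-1.1, -1.1, 7.3]
opening: 0.007
grasp_force: 3.5
```

The right end snapped, so I lean on it to about 15 N.

Emit:
move_arm(
  increments=[
    [[0, 0, 0.06], [0, 0, 0], 1],
    [[0, 0, 0.03], [0, 0, 0], 1],
    [[0, 0, 0], [0, 0, 0], 1],
    [[0, 0, 0], [0, 0, 0], 1],
  ],
)

```text
time_s: 21.58
position: [0.5824, -0.2125, 0.0648]
tcp_rot: [[1.0, -0.014, 0.0], [-0.014, -1.0, -0.001], [0.0, 0.001, -1.0]]
force: [-2.0, -0.5, 10.8]
opening: 0.003
grasp_force: 5.8
```

Emit:
move_arm(
  increments=[
    [[0, 0, 0.06], [0, 0, 0], 1],
    [[0, 0, 0], [0, 0, 0], 1],
    [[0, 0, 0], [0, 0, 0], 1],
  ],
)

```text
time_s: 21.83
position: [0.5825, -0.2125, 0.0635]
tcp_rot: [[1.0, -0.013, 0.0], [-0.013, -1.0, -0.001], [0.0, 0.001, -1.0]]
force: [-3.1, 0.7, 15.4]
opening: 0.009
grasp_force: 7.3
```

Emit:
move_arm(
  increments=[
    [[0, 0, 0], [0, 0, 0], 1],
    [[0, 0, 0], [0, 0, 0], 1],
    [[0, 0, 0], [0, 0, 0], 1],
    [[0, 0, 0], [0, 0, 0], 1],
    [[0, 0, 0], [0, 0, 0], 1],
  ],
)

```text
time_s: 22.25
position: [0.5824, -0.2125, 0.0636]
tcp_rot: [[1.0, -0.013, 0.0], [-0.013, -1.0, -0.001], [0.0, 0.001, -1.0]]
force: [-2.2, -0.9, 13.7]
opening: 0.005
grasp_force: 7.2
```

Emit:
move_arm(
  increments=[
    [[0, 0, -0.2], [0, 0, 0], 1],
    [[0, 0, -0.4], [0, 0, 0], 1],
    [[0, 0, -0.7], [0, 0, 0], 1],
    [[0, 0, -0.7], [0, 0, 0], 1],
    [[0, 0, -0.7], [0, 0, 0], 1],
    [[-1, -0.6, -0.3], [0, 0, 0], 1],
    [[-1, -0.6, 0], [0, 0, 0], 1],
    [[0, 0, 0], [0, 0, 0], 1],
    [[0, 0, 0], [0, 0, 0], 1],
    [[0, 0, 0], [0, 0, 0], 1],
  ],
)

```text
time_s: 23.08
position: [0.523, -0.1754, 0.1517]
tcp_rot: [[1.0, -0.014, 0.0], [-0.014, -1.0, 0.0], [0.0, -0.0, -1.0]]
force: [0.7, -0.8, -0.1]
opening: 0.006
grasp_force: 0.0
```

```bash
python3 - <<'E'
from ortho import *
w=capture("wrist");s=read_state();print(s["time_s"],s["position"],s["force"])
sc=capture("scene")["img"][150:220,190:290,::-1]
cv2.imwrite("pics/o7.png",np.hstack([cv2.resize(sc,(400,280)),ortho(w,.582,-.180,.068)[60:340]]))
E
```

```text
23.1333 [ 0.52375923 -0.17592459  0.15176623] [-0.08923846  0.33003912  0.65664582]
```

View pics/o7.png

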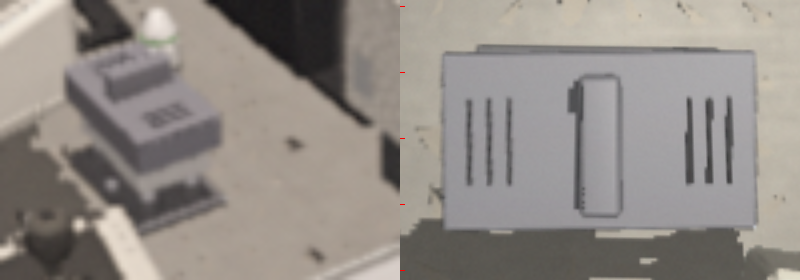

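The lid is level: both ends measure about 176 px deep, its length is 94 mm at seated height, and it sits square on the case. The bystanders were never touched, so I hand in.

```bash
python3 -c "from rig import *;print(hand_in())"
```

```text
the job is handed in; nothing more can be done
None
```

The lid is on the case and looks flush in the last pictures: the left end snapped home first, then the right, each leaned on with about 15 N, and the job was handed in at about 23 s; the hand-in returned no verdict.

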